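# Prop open the hood of the vial incubator

### The job

The blue hood of the white vial incubator is only held up by its slack hinge. Take the red grip and swing the prop rod on the incubator's left flank up and back to its stop, then draw the hood down by its black handle until the yellow socket on it sits on the rod's tip and the rod carries the hood. Do not let the hood fall past the rod towards shut, and leave the dropper bottle and the flask where they stand.

Things in the scene. Friction and masses are not known exactly. Their poses are not given: they have to be found in the camera images.
- incubator: White bench incubator for vials, fixed, 260 x 170 x 82 high. Origin on the worktop; x to the rear, y to its left flank, z up (yaw 0: front with controls towards the robot). Case from x = -150 (front) to +110. Hood hinge: line along y through x = +105, z = 85. Rod pivot: line along y through x = -20, z = 55
- hood (a joint): Blue hood, a shell 200 long, 170 wide, 46 deep, 0.5 kg, hinged at the rear of the case; rad, 0 = closed, grows as it opens, stop at 1.35. Starts raised at 1.07 to 1.19, where friction holds it; drawing it down takes about 1 N at the handle, below about 0.95 it sinks by itself. Seated on the rod it stands at about 0.87
- prop_rod (a joint): Steel prop rod, 160 from pivot to tip, beside the left flank in the plane y = +100; rad, 0 = level and pointing to the front, grows as it swings up and then leans to the rear, stop at 1.857 (16 degrees past upright); about 1.83 when seated. Starts at 0.05 to 0.5. Stiff pivot: stays where it is left; takes 1 to 2 N at the grip
- rod_grip (a point): Middle of the red grip, a round peg 14 in diameter, 45 long, parallel to y, that sticks out of the rod to the left (y = +140 to +185, then a collar 18 in diameter, 3 thick; this point is at y = +163). With the rod at q it lies at x = -20 - 90 cos q, z = 55 + 90 sin q in the incubator frame (mm)
- rod_tip (a point): Centre of the yellow ball, 12 in diameter, at the tip of the prop rod, 160 from the pivot
- socket (a point): Seat in the yellow socket shoe on the hood's left side: where the ball's centre lies when seated. The shoe is a channel open at the hood's underside and to the left, 15 wide inside at its roof, 30 at its mouth, 16 deep, 23 along y; 150 from the hinge
- hood_handle (a point): Middle of the black round bar handle, 10 in diameter, ahead of the hood's free edge, along the incubator's y; 90 long between its legs, gap of 33 to the hood. With the hood at q it lies at x = 105 - 236 cos q + 35 sin q, z = 85 + 236 sin q + 35 cos q in the incubator frame (mm)
- dropper: Amber dropper bottle with black collar and rubber bulb, 53 in diameter x 124 high, origin at its underside; a bystander to the left of the incubator
- flask: Conical glass flask with pink content, 65 in diameter x 100 high, origin at its underside; a bystander to the left of the incubator

How it is judged:
By the outcome, as a careful person would: the job done as asked, in the order asked, and still so for the second after the job is handed in, with the robot touching nothing.
It also fails if it takes over 51 s, if anything falls off the work surface, if the arm or the gripper's body presses on something with over 40 N, if the wrist force passes 120 N, or if a joint passes its speed limit or range.

### The arm

A 7-joint arm with a two-finger parallel gripper is mounted at the origin on a cart in front of the work surface, level with it; the furniture and walls round the work are solid. World frame = base frame: x ahead of the robot, y to its left, z up, the work surface at z = 0. Lengths are in m, angles in rad, forces in N, time in s.
With the tool pointing down it reaches from about 0.425 to 0.95 m from the base axis. Payload 4.7 kg.
Tool frame: the origin (TCP) lies midway between the tips of the shut fingers; the grasp point (between the pads) lies 19 mm behind it (robot.grip_depth is the distance from the TCP to the grasp point, in m); z points along the fingers, y is the line along which they close (so a half turn about z gives the same grasp; the last joint's range is limited). The gripper opens to 87 mm and grips with 3 to 60 N. Pads are 19 mm wide; open, the fingers measure 117 mm over their backs; the gripper's body (75 mm by 190 mm) begins 51 mm behind the grasp point.
Start: joints at [-1.302, 0.469, -0.049, 1.532, 0.024, 1.141, -0.082], TCP at [0.198, 0.645, 0.193] pointing down, gripper open.
Joint ranges: [-2.59, 2.59], [-0.33, 1.99], [-1.39, 1.29], [0.1, 2.45], [-1.04, 4.18], [0.21, 1.99], [-2.66, 2.66]. Speed limits (rad/s): [2.57, 2.57, 3.14, 3.14, 3.14, 3.14, 3.14].

### API

Orientations are given as a unit quaternion [w, x, y, z].
In Python, from cell import robot gives the robot as it stands.
- The arm moves only by the tool servo_tool, never from a script. Its argument "series" is one flat list of numbers, 5 for each row, row after row: the closure, from -1 (fully open) to 1 (shut), then the shift along the tool's x, y, z normalised to -1 to 1, where 1 is 30 mm, then the turn about the tool's z normalised to -1 to 1, where 1 is 5 degrees. In form: [grip, x, y, z, spin, grip, x, y, z, spin, ...]. A call has 1 to 8 rows; each row shifts and turns the commanded pose from where the row before left it, along the tool's axes as they then stand; what a row does not reach is not made up. A row lasts 1/12 s, in which the tool goes at most 41.7 mm and 7.16 degrees, less where a joint would pass 70% of its speed; a pose out of reach is approached as far as the arm can. A call with a number of a shift or a turn outside -1 to 1 is refused whole. A call with a gripper value outside its range is refused whole. The fingers move at their own pace and stop on an object; "squeeze" is the grip in N (left out, the last holds). Time passes only in rows, so rows that do not move let the fingers close. It gives the time, the measured TCP pose, the force, the opening and the grip force at its end, in the units of the state.
- robot.state(): the state, without advancing time (a new reading comes with each control period).
- robot.read_camera(name): name is "scene" or "top" or "wrist"; returns a dict with "pixels" (400x640x3 uint8, blue, green, red), "fx", "fy", "cx", "cy" (pixels), "k1" (the pictures are not rectified: a ray, as slopes to the right and down, at radius r is drawn at 1 + k1 r^2 times it, then the intrinsics apply), "extrinsics" (4x4, takes a point from camera to world coordinates); the wrist camera has in their place "mount" (4x4, takes a point from camera to tool coordinates, whose origin is the TCP and whose axes are the flange's). Camera axes: x right, y down, z forward; pixel columns grow to the right and rows downward; lengths in m; the calibration is good to about 2 mm. A picture is of the moment at which its call begins: read the wrist's pose just before it. There is no depth.
- robot.close_job(): hands the job in; it is judged then, once.
Trained networks look in a picture, given as the dict that the camera call returned (one of the last four; its "shot" number tells which), for a name from the list of things; names that differ only in an ending like _2 or _b are one class to them, and where a whole thing is asked for, a point or a joint stands for the part that bears it (a point fixed in the world has none). Each returns a list of dicts, best first, with "p" (0 to 1); they miss things now and then, are a little off and sometimes report something else, mostly with a low value. They report only what shows in the picture. A call takes as long as a camera call.
- robot.search_frame(picture, label): "centre" ([column, row] in pixels, amid what is visible of it).
- robot.pinpoint(picture, label): "centre" ([column, row] in pixels: a listed point, or the origin of a listed thing).
The state is a dict: "time_s": time; "qpos": joint angles; "joint_velocities": joint speeds; "joint_efforts": joint torques, N m; "position": TCP position; "eef_rot": TCP orientation; "ft_force": force on the tool from outside, world axes, zero at the start; "torque": the same for the moment, N m; "gripper_width": finger opening in m; "grasp_force": force on a finger pad.
Only numpy, scipy, OpenCV 4.12 (cv2) and the standard library are available. Lean on these libraries where they do the work, as an engineer would, in place of code of your own. Each camera call takes 0.05 s, during which the arm holds its last target. There are 200 camera calls.

## Working session

There is one attempt and no reset: what is moved stays moved. The work goes in short steps, Python scripts to look and compute and a tool call to move; the robot and the scene stay as the last step left them, time stands still between calls to the robot, and variables do not carry over. Pictures are saved under pics/ and viewed, at most 10 in all, crops included, and the job is handed in when it is done.

Besides the shell and the picture viewer there is one more tool, called after "Emit:" by a JSON object that holds its "name" and its "arguments", one argument or row to a line. servo_tool: Moves the arm, as the interface text tells. Its arguments: {"type":"object","properties":{"series":{"type":"array","items":{"type":"number","minimum":-1,"maximum":1}},"squeeze":{"type":"number"}},"required":["series"]}

```bash
ls; mkdir -p pics
cat > h.py <<'E'
import numpy as np, cv2
from cell import robot
from scipy.spatial.transform import Rotation as R
def ext(pic):
    if "extrinsics" in pic: return np.array(pic["extrinsics"])
    s=pic["_st"]; T=np.eye(4); w,x,y,z=s["eef_rot"]
    T[:3,:3]=R.from_quat([x,y,z,w]).as_matrix(); T[:3,3]=s["position"]
    return T@np.array(pic["mount"])
def shot(n):
    s=robot.state(); p=robot.read_camera(n); p["_st"]=s; return p
def ray(p,c):
    d=np.array([(c[0]-p["cx"])/p["fx"],(c[1]-p["cy"])/p["fy"]]); u=d.copy()
    for _ in range(20): u=d/(1+p["k1"]*(u@u))
    T=ext(p); v=T[:3,:3]@np.array([u[0],u[1],1]); return T[:3,3],v/np.linalg.norm(v)
def proj(p,X):
    T=np.linalg.inv(ext(p)); c=T[:3,:3]@np.array(X)+T[:3,3]; u=c[:2]/c[2]; u=u*(1+p["k1"]*(u@u))
    return np.array([u[0]*p["fx"]+p["cx"],u[1]*p["fy"]+p["cy"]])
def tri(rs):
    A=sum(np.eye(3)-np.outer(d,d) for o,d in rs); b=sum((np.eye(3)-np.outer(d,d))@o for o,d in rs)
    X=np.linalg.solve(A,b); return X,[np.linalg.norm((np.eye(3)-np.outer(d,d))@(X-o)) for o,d in rs]
E
cat > a.py <<'E'
from h import *
s=robot.state(); print(s)
P={n:shot(n) for n in("scene","top","wrist")}
for n,p in P.items():
    cv2.imwrite(f"pics/{n}0.png",p["pixels"]); print(n,p["fx"],p["k1"],ext(p).round(3).tolist())
for l in ["incubator","hood","prop_rod","rod_grip","rod_tip","socket","hood_handle","dropper","flask"]:
    rs=[]
    for n,p in P.items():
        r=robot.pinpoint({k:v for k,v in p.items() if k!="_st"},l)[:2]
        print(l,n,[(np.round(q["centre"],1).tolist(),round(q["p"],2)) for q in r])
        if r and r[0]["p"]>.4 and n!="wrist": rs.append(ray(p,r[0]["centre"]))
    if len(rs)>1: X,e=tri(rs); print("   ",X.round(4),np.round(e,4))
E
python3 a.py
```

```text
pics
{'time_s': 0.0, 'qpos': array([-1.30190894,  0.46942601, -0.04859146,  1.53367202,  0.02413457,
        1.14101232, -0.08231748]), 'joint_velocities': array([ 0.00162966,  0.0002425 ,  0.0004661 , -0.00097702, -0.00047438,
        0.00133156, -0.0011936 ]), 'joint_efforts': array([ 4.07383823e-04, -5.07971513e+01, -8.02490814e-02, -2.36154753e+01,
       -6.13422459e-02,  3.81432648e-02,  1.79795779e-04]), 'position': array([0.19786231, 0.64466762, 0.19181917]), 'eef_rot': array([-9.15358358e-05,  1.48331728e-01,  9.88937190e-01, -9.61105911e-04]), 'ft_force': array([-0.05800397,  0.25266487,  1.14278265]), 'torque': array([-0.04948277,  0.04716096,  0.02543943]), 'grasp_force': 0.0, 'gripper_width': 0.0871602368349312}
scene 479.7152948063454 -0.10702583725707987 [[0.797, -0.419, 0.434, -0.044], [-0.603, -0.553, 0.574, -0.865], [-0.001, -0.72, -0.694, 1.048], [0.0, 0.0, 0.0, 1.0]]
top 426.14576010415186 0.004388558328729069 [[0.001, -0.988, 0.152, 0.396], [-1.0, -0.003, -0.016, -0.117], [0.017, -0.152, -0.988, 1.013], [0.0, 0.0, 0.0, 1.0]]
wrist 355.6579037618524 -0.014644606276628547 [[0.293, 0.918, 0.265, 0.125], [0.956, -0.282, -0.083, 0.666], [-0.001, 0.278, -0.961, 0.384], [0.0, 0.0, 0.0, 1.0]]
incubator scene [([385.4, 265.2], 0.71)]
incubator top [([399.2, 193.0], 0.8)]
incubator wrist []
    [ 0.5721 -0.3357 -0.0016] [0.0019 0.0019]Traceback (most recent call last):
  File "a.py", line 9, in <module>
    r=robot.pinpoint({k:v for k,v in p.items() if k!="_st"},l)[:2]
      ~~~~~~~~~~~~~~^^^^^^^^^^^^^^^^^^^^^^^^^^^^^^^^^^^^^^^^^^
ValueError: it knows: dropper, flask, hood_handle, incubator, rod_grip, rod_tip, socket
```

```bash
sed -i 's/"hood","prop_rod",//' a.py; sed -i 's/print(s)$/print(s["time_s"])/; s/("scene","top","wrist")/("scene","top")/' a.py; python3 a.py | grep -v extr
```

```text
0.3
scene 479.7152948063454 -0.10702583725707987 [[0.797, -0.419, 0.434, -0.044], [-0.603, -0.553, 0.574, -0.865], [-0.001, -0.72, -0.694, 1.048], [0.0, 0.0, 0.0, 1.0]]
top 426.14576010415186 0.004388558328729069 [[0.001, -0.988, 0.152, 0.396], [-1.0, -0.003, -0.016, -0.117], [0.017, -0.152, -0.988, 1.013], [0.0, 0.0, 0.0, 1.0]]
incubator scene [([384.6, 262.3], 0.79)]
incubator top [([400.7, 194.5], 0.66), ([333.9, 224.8], 0.65)]
    [ 0.566  -0.3358  0.0158] [0.0012 0.0012]
rod_grip scene [([320.1, 224.4], 0.54)]
rod_grip top [([330.9, 227.5], 0.91)]
    [ 0.4798 -0.165   0.0753] [0.003 0.003]
rod_tip scene [([312.6, 246.0], 0.65)]
rod_tip top [([362.0, 260.7], 0.59)]
    [ 0.4071 -0.2298  0.0993] [0.0027 0.0027]
socket scene [([385.4, 174.0], 0.81), ([275.7, 207.1], 0.29)]
socket top [([374.2, 139.8], 0.73)]
    [ 0.6326 -0.2398  0.2313] [0.0032 0.0032]
hood_handle scene [([409.6, 171.8], 0.83)]
hood_handle top [([436.8, 140.3], 0.81)]
    [ 0.6081 -0.3337  0.3179] [0.0007 0.0007]
dropper scene [([276.8, 202.1], 0.61)]
dropper top [([242.4, 234.0], 0.8), ([434.0, 139.4], 0.7)]
    [0.4697 0.0416 0.0006] [0.0041 0.0041]
flask scene []
flask top [([203.5, 196.5], 0.63), ([332.3, 226.7], 0.36)]
```

View pics/scene0.png

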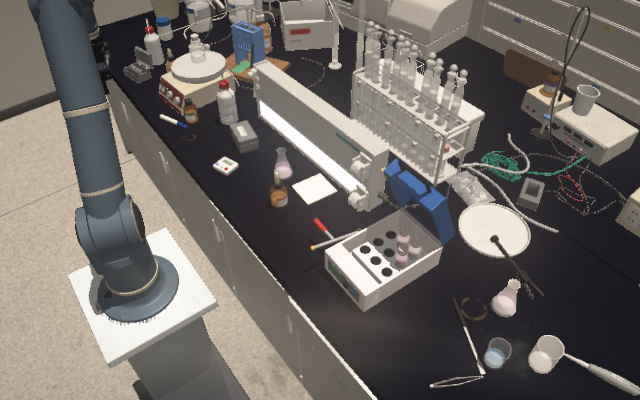

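View pics/top0.png

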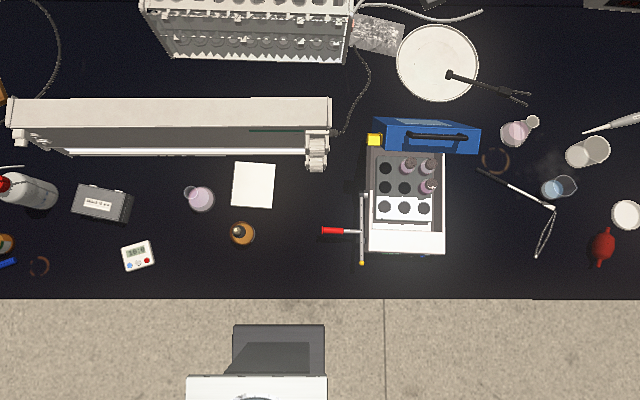

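The scene view shows the incubator front-right of the robot. The red grip is at about (321,227), the yellow tip at (313,247), the raised blue hood at (420,200) with its yellow socket at (385,173). The dropper is at (279,192) and the flask at (283,163). In the top view the grip is at (333,231), the socket at (375,140), the handle at (436,137), and the case is nearly square to the robot. A long lamp or rack ends near (330,100), so I'll check its height.

```bash
cat > fit.py <<'E'
from h import *
from scipy.optimize import least_squares
def model(v):
    x,y,w,qr,qh=v; c,s=np.cos,np.sin
    L={"incubator":(0,0,0),"rod_grip":(-.02-.09*c(qr),.163,.055+.09*s(qr)),"rod_tip":(-.02-.16*c(qr),.1,.055+.16*s(qr)),
       "hood_handle":(.105-.236*c(qh)+.035*s(qh),0,.085+.236*s(qh)+.035*c(qh))}
    M=R.from_euler("z",w).as_matrix(); return {k:M@np.array(a)+[x,y,0] for k,a in L.items()}
def fit(P,obs,v0=(.57,-.335,0,.28,1.13)):
    f=lambda v:np.concatenate([proj(P[n],model(v)[l])-c for n,l,c in obs])
    r=least_squares(f,v0,loss="soft_l1",f_scale=2); return r.x,r.fun.reshape(-1,2)
E
cat > b.py <<'E'
from fit import *
P={n:shot(n) for n in("scene","top")}
obs=[]
for n,p in P.items():
    for l in ("incubator","rod_grip","rod_tip","hood_handle"):
        r=robot.pinpoint({k:v for k,v in p.items() if k!="_st"},l)
        if r and r[0]["p"]>.4: obs.append((n,l,np.array(r[0]["centre"])))
# readings of first shots
for n,l,c in [("scene","incubator",(384.6,262.3)),("top","incubator",(400.7,194.5)),("scene","rod_grip",(320.1,224.4)),("top","rod_grip",(330.9,227.5)),("scene","rod_tip",(312.6,246)),("top","rod_tip",(362,260.7)),("scene","hood_handle",(409.6,171.8)),("top","hood_handle",(436.8,140.3))]: obs.append((n,l,np.array(c)))
v,res=fit(P,obs); print(v.round(4))
for o,e in zip(obs,res): print(o[0],o[1],e.round(1))
for k,a in model(v).items(): print(k,a.round(4))
q=v.copy(); q[3]=1.857; q[4]=.87; print("end",{k:a.round(4).tolist() for k,a in model(q).items()})
big=[]
for n,(x,y) in {"scene":(400,190),"top":(370,180)}.items():
    big.append(cv2.resize(P[n]["pixels"][y-95:y+95,x-130:x+130],None,fx=3,fy=3,interpolation=cv2.INTER_CUBIC))
cv2.imwrite("pics/c1.png",big[0]); cv2.imwrite("pics/c2.png",big[1])
E
python3 b.py
```

```text
[ 0.572  -0.3347 -0.0398  0.4101  1.1568]
scene incubator [0.1 0.1]
scene rod_grip [1.5 0.7]
scene rod_tip [-72.4  65. ]
scene hood_handle [-2.8  0.8]
top incubator [1.3 0.5]
top rod_grip [0.2 3.6]
top rod_tip [-1.8 -2.9]
top hood_handle [-2.3  1.3]
scene incubator [1.3 2.1]
top incubator [-2.1 -0.9]
scene rod_grip [ 0.6 -2.8]
top rod_grip [1.  2.3]
scene rod_tip [ 1.3 -5.9]
top rod_tip [-0.3 -0.1]
scene hood_handle [2.8 0.4]
top hood_handle [ 0.8 -2.5]
incubator [ 0.572  -0.3347  0.    ]
rod_grip [ 0.476  -0.1678  0.0909]
rod_tip [ 0.4094 -0.2282  0.1188]
hood_handle [ 0.614  -0.3364  0.3151]
end {'incubator': [0.572, -0.3347, 0.0], 'rod_grip': [0.5839, -0.1721, 0.1413], 'rod_tip': [0.6011, -0.2358, 0.2085], 'hood_handle': [0.5516, -0.3339, 0.288]}
```

View pics/c1.png

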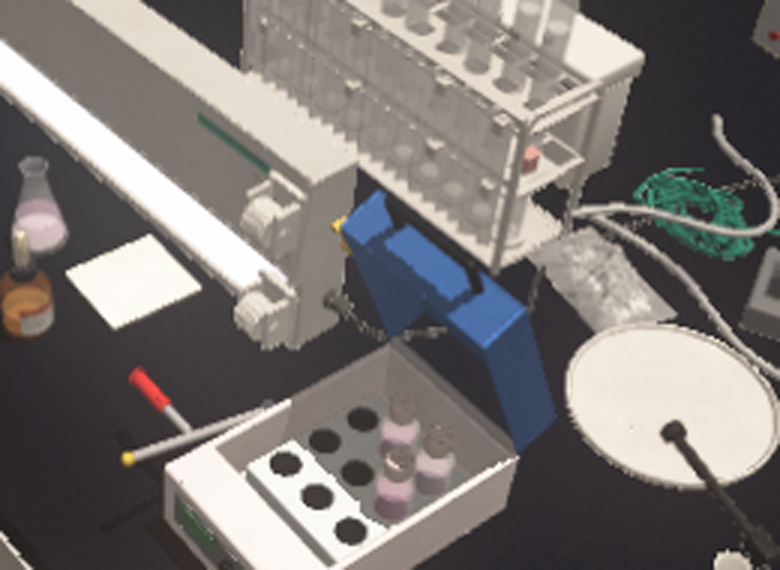

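View pics/c2.png

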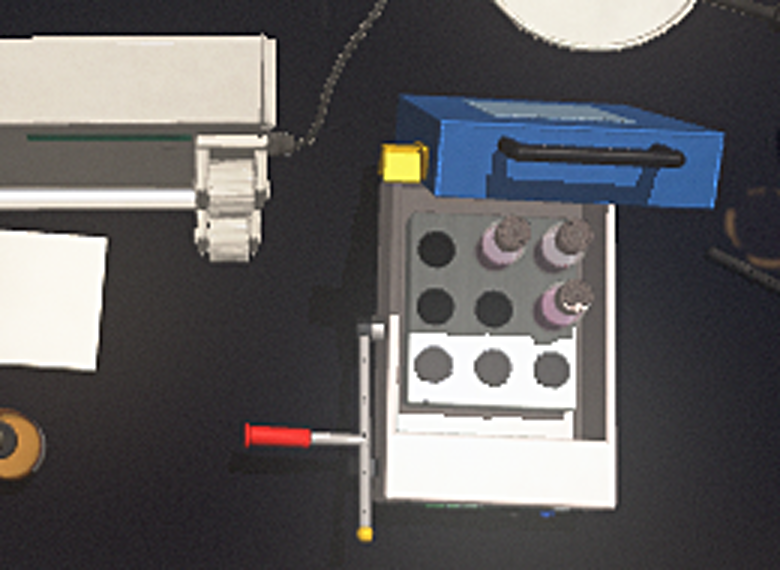

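The crops agree with the networks. In full-frame top coordinates the grip is at (332.3,230), the tip at (361.3,263) and the handle at (437.7,136). In the scene view the tip is at (312.5,247.8) and the grip at (320.4,225.1). The lamp end stands close to the rod's end position, so I'll triangulate its corners.

```bash
cat > c.py <<'E'
from fit import *
P={n:shot(n) for n in("scene","top")}
obs=[("top","rod_grip",(332.3,230)),("top","rod_tip",(361.3,263)),("top","hood_handle",(437.7,136)),("scene","rod_tip",(312.5,247.6)),("scene","rod_grip",(320.4,225.1)),
("scene","incubator",(384.6,262.3)),("scene","incubator",(385.4,265.2)),("top","incubator",(399.2,193)),("top","incubator",(400.7,194.5)),("scene","hood_handle",(409.6,171.8)),("top","hood_handle",(436.8,140.3)),("top","rod_grip",(330.9,227.5)),("scene","rod_grip",(320.1,224.4))]
obs=[(n,l,np.array(c)) for n,l,c in obs]
v,res=fit(P,obs); print(v.round(4))
for o,e in zip(obs,res): print(o[0],o[1],e.round(1))
for k,a in model(v).items(): print(k,a.round(4))
q=v.copy(); q[3]=1.857; q[4]=.87; print("end",{k:a.round(4).tolist() for k,a in model(q).items()})
for a,b in [((389,150),(331.7,98.3)),((373.3,157.3),(328.3,126.7)),((361.7,163.3),(316.7,146.7)),((358,198),(316,165))]:
    X,e=tri([ray(P["scene"],a),ray(P["top"],b)]); print("lamp",X.round(3),np.round(e,3))
for n,l,c,z in [("top","dropper",(242.4,234),.11),("top","flask",(203.5,196.5),0)]:
    o,d=ray(P[n],c); print(l,(o+d*(z-o[2])/d[2]).round(3))
E
python3 c.py
```

```text
[ 0.5738 -0.3351 -0.0447  0.27    1.1413]
top rod_grip [-0.9  0.9]
top rod_tip [-1.1  0.2]
top hood_handle [-0.1  2.9]
scene rod_tip [-0.3 -1.4]
scene rod_grip [-0.2 -0.4]
scene incubator [1.9 1.9]
scene incubator [ 1.1 -1. ]
top incubator [-0.5 -0.2]
top incubator [-2.  -1.7]
scene hood_handle [2.4 1.1]
top hood_handle [ 0.8 -1.4]
top rod_grip [0.5 3.4]
scene rod_grip [0.1 0.3]
incubator [ 0.5738 -0.3351  0.    ]
rod_grip [ 0.4745 -0.1674  0.079 ]
rod_tip [ 0.4043 -0.2274  0.0977]
hood_handle [ 0.6124 -0.3368  0.3141]
end {'incubator': [0.5738, -0.3351, 0.0], 'rod_grip': [0.5865, -0.1725, 0.1413], 'rod_tip': [0.6035, -0.2363, 0.2085], 'hood_handle': [0.5534, -0.3341, 0.288]}
lamp [ 0.721 -0.16   0.215] [0.003 0.003]
lamp [ 0.666 -0.154  0.211] [0.001 0.001]
lamp [ 0.637 -0.135  0.19 ] [0.004 0.004]
lamp [ 0.631 -0.136  0.06 ] [0.004 0.004]
dropper [0.465 0.023 0.11 ]
flask [0.563 0.135 0.   ]
```

```bash
cat > plan.py <<'E'
# usage: plan.py grip spin_target_deg(yaw of tool y, world) x y z n  -> rows from current pose
import sys; from h import *
def plan(wps,p=None,yaw=None):
    s=robot.state(); w,x,y,z=s["eef_rot"]; M=R.from_quat([x,y,z,w]).as_matrix()
    p=np.array(s["position"]) if p is None else p; yaw=np.degrees(np.arctan2(M[1,1],M[0,1])) if yaw is None else yaw
    print("at",p.round(4),round(yaw,1),"tilt",M[2].round(3))
    rows=[]
    for g,tx,ty,tz,tyaw in wps:
        t=np.array([tx,ty,tz]); dy=(tyaw-yaw+180)%360-180
        n=max(1,int(np.ceil(max(np.linalg.norm(t-p)/.0298,abs(dy)/4.95))))
        st=(t-p)/n
        for i in range(n):
            a=np.radians(yaw); Y=np.array([np.cos(a),np.sin(a),0]); Z=np.array([0,0,-1]); X=np.cross(Y,Z)
            rows.append([g]+[round(float(st@A)/.03,2) for A in (X,Y,Z)]+[round(-dy/n/5,2)]); yaw+=dy/n
        p=t
    for i in range(0,len(rows),8): print(sum(rows[i:i+8],[]))
if __name__=="__main__": plan(eval(sys.argv[1]))
E
python3 plan.py "[(-1,.44,.25,.2,24),(-1,.4745,-.167,.2,-2.5)]"
```

```text
at [0.198  0.6453 0.1929] 72.9 tilt [ 0.  0. -1.]
[-1, -0.72, -0.64, -0.01, np.float64(0.61), -1, -0.76, -0.6, -0.01, np.float64(0.61), -1, -0.79, -0.56, -0.01, np.float64(0.61), -1, -0.82, -0.52, -0.01, np.float64(0.61), -1, -0.84, -0.47, -0.01, np.float64(0.61), -1, -0.87, -0.43, -0.01, np.float64(0.61), -1, -0.89, -0.38, -0.01, np.float64(0.61), -1, -0.91, -0.33, -0.01, np.float64(0.61)]
[-1, -0.92, -0.28, -0.01, np.float64(0.61), -1, -0.94, -0.23, -0.01, np.float64(0.61), -1, -0.95, -0.18, -0.01, np.float64(0.61), -1, -0.96, -0.13, -0.01, np.float64(0.61), -1, -0.96, -0.08, -0.01, np.float64(0.61), -1, -0.97, -0.03, -0.01, np.float64(0.61), -1, -0.97, 0.02, -0.01, np.float64(0.61), -1, -0.96, 0.07, -0.01, np.float64(0.61)]
[-1, -0.88, -0.31, 0.0, np.float64(0.35), -1, -0.89, -0.28, 0.0, np.float64(0.35), -1, -0.89, -0.25, 0.0, np.float64(0.35), -1, -0.9, -0.22, 0.0, np.float64(0.35), -1, -0.91, -0.2, 0.0, np.float64(0.35), -1, -0.91, -0.17, 0.0, np.float64(0.35), -1, -0.92, -0.14, 0.0, np.float64(0.35), -1, -0.92, -0.11, 0.0, np.float64(0.35)]
[-1, -0.93, -0.08, 0.0, np.float64(0.35), -1, -0.93, -0.05, 0.0, np.float64(0.35), -1, -0.93, -0.03, 0.0, np.float64(0.35), -1, -0.93, 0.0, 0.0, np.float64(0.35), -1, -0.93, 0.03, 0.0, np.float64(0.35), -1, -0.93, 0.06, 0.0, np.float64(0.35), -1, -0.93, 0.09, 0.0, np.float64(0.35)]
```

Emit:
{"name": "servo_tool", "arguments": {
  "series": [-1, -0.72, -0.64, -0.01, 0.61, -1, -0.76, -0.6, -0.01, 0.61, -1, -0.79, -0.56, -0.01, 0.61, -1, -0.82, -0.52, -0.01, 0.61, -1, -0.84, -0.47, -0.01, 0.61, -1, -0.87, -0.43, -0.01, 0.61, -1, -0.89, -0.38, -0.01, 0.61, -1, -0.91, -0.33, -0.01, 0.61],
  "squeeze": 15
}}

```text
time_s: 2.37
position: [0.3199, 0.4461, 0.1955]
eef_rot: [-0.0, 0.355, 0.935, 0.0]
ft_force: [0.3, 0.6, -0.6]
gripper_width: 0.0867
grasp_force: 0.0
```

Emit:
{"name": "servo_tool", "arguments": {
  "series": [-1, -0.92, -0.28, -0.01, 0.61, -1, -0.94, -0.23, -0.01, 0.61, -1, -0.95, -0.18, -0.01, 0.61, -1, -0.96, -0.13, -0.01, 0.61, -1, -0.96, -0.08, -0.01, 0.61, -1, -0.97, -0.03, -0.01, 0.61, -1, -0.97, 0.02, -0.01, 0.61, -1, -0.96, 0.07, -0.01, 0.61]
}}

```text
time_s: 3.03
position: [0.4413, 0.2485, 0.1979]
eef_rot: [0.0, 0.545, 0.839, 0.0]
ft_force: [-0.2, 0.4, 0.4]
gripper_width: 0.0867
grasp_force: 0.0
```

Emit:
{"name": "servo_tool", "arguments": {
  "series": [-1, -0.88, -0.31, 0.0, 0.35, -1, -0.89, -0.28, 0.0, 0.35, -1, -0.89, -0.25, 0.0, 0.35, -1, -0.9, -0.22, 0.0, 0.35, -1, -0.91, -0.2, 0.0, 0.35, -1, -0.91, -0.17, 0.0, 0.35, -1, -0.92, -0.14, 0.0, 0.35, -1, -0.92, -0.11, 0.0, 0.35]
}}

```text
time_s: 3.7
position: [0.4599, 0.0263, 0.1979]
eef_rot: [0.0, 0.642, 0.766, 0.0]
ft_force: [1.0, -0.5, 0.2]
gripper_width: 0.0869
grasp_force: 0.0
```

Emit:
{"name": "servo_tool", "arguments": {
  "series": [-1, -0.93, -0.08, 0.0, 0.35, -1, -0.93, -0.05, 0.0, 0.35, -1, -0.93, -0.03, 0.0, 0.35, -1, -0.93, 0.0, 0.0, 0.35, -1, -0.93, 0.03, 0.0, 0.35, -1, -0.93, 0.06, 0.0, 0.35, -1, -0.93, 0.09, 0.0, 0.35]
}}

```text
time_s: 4.28
position: [0.4772, -0.1686, 0.1979]
eef_rot: [0.0, 0.72, 0.694, 0.0]
ft_force: [0.2, -0.3, -0.2]
gripper_width: 0.0869
grasp_force: 0.0
```

```bash
cat > d.py <<'E'
from fit import *
P={n:shot(n) for n in("wrist","scene","top")}
for l in ("rod_grip","rod_tip","hood_handle","socket"):
    rs=[]
    for n,p in P.items():
        r=robot.pinpoint({k:v for k,v in p.items() if k!="_st"},l)
        print(l,n,[(np.round(q["centre"],1).tolist(),round(q["p"],2)) for q in r[:2]])
        if n=="wrist" and r: rs.append(ray(p,r[0]["centre"]))
    if rs:
        for z in ((.075,.08,.085) if l=="rod_grip" else (.095,.1)):
            o,d=rs[0]; print(z,(o+d*(z-o[2])/d[2]).round(4))
v=[.5738,-.3351,-.0447,.27,1.141]; print({k:proj(P["wrist"],a).round(1).tolist() for k,a in model(v).items()})
cv2.imwrite("pics/w1.png",P["wrist"]["pixels"])
E
python3 d.py
```

```text
rod_grip wrist [([320.2, 174.1], 0.86)]
rod_grip scene [([318.5, 222.1], 0.56)]
rod_grip top []
0.075 [ 0.4736 -0.1676  0.075 ]
0.08 [ 0.4737 -0.1664  0.08  ]
0.085 [ 0.4738 -0.1652  0.085 ]
rod_tip wrist [([245.4, 249.3], 0.86)]
rod_tip scene [([313.1, 243.8], 0.5)]
rod_tip top []
0.095 [ 0.4034 -0.2301  0.095 ]
0.1 [ 0.4047 -0.2278  0.1   ]
hood_handle wrist []
hood_handle scene [([412.7, 173.6], 0.81)]
hood_handle top [([435.4, 138.5], 0.75)]
socket wrist []
socket scene [([383.5, 175.5], 0.75)]
socket top []
{'incubator': [406.9, 288.7], 'rod_grip': [321.1, 175.0], 'rod_tip': [245.4, 247.8], 'hood_handle': [669.9, 698.2]}
```

View pics/w1.png

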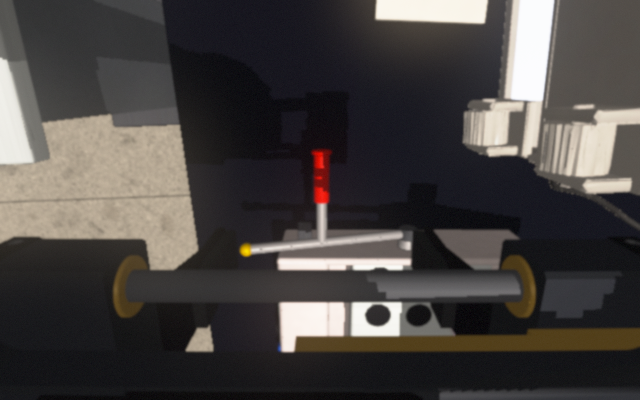

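The wrist view shows the red grip at (321,177), within about 1 px of where my fit projects it, and the yellow tip at (246,250). The grip is at (0.474, -0.167, 0.079), so I'll go down and close on it.

Emit:
{"name": "servo_tool", "arguments": {
  "series": [-1, 0.05, -0.1, 0.88, 0, -1, 0, 0, 0.88, 0, -1, 0, 0, 0.88, 0, -1, 0, 0, 0.88, 0, -1, 0, 0, 0.84, 0, -1, 0, 0, 0, 0, 1, 0, 0, 0, 0, 1, 0, 0, 0, 0],
  "squeeze": 15
}}

```text
time_s: 5.7
position: [0.4751, -0.1662, 0.068]
eef_rot: [0.001, 0.72, 0.694, 0.0]
ft_force: [-0.5, 0.3, -0.2]
gripper_width: 0.08
grasp_force: 0.0
```

Emit:
{"name": "servo_tool", "arguments": {
  "series": [1, 0, 0, 0, 0, 1, 0, 0, 0, 0, 1, 0, 0, 0, 0, 1, 0, 0, 0, 0, 1, 0, 0, 0, 0]
}}

```text
time_s: 6.12
position: [0.4745, -0.1657, 0.0673]
eef_rot: [0.0, 0.72, 0.694, 0.0]
ft_force: [-0.6, -0.2, -0.2]
gripper_width: 0.0482
grasp_force: 0.0
```

Emit:
{"name": "servo_tool", "arguments": {
  "series": [1, 0, 0, 0, 0, 1, 0, 0, 0, 0, 1, 0, 0, 0, 0, 1, 0, 0, 0, 0, 1, 0, 0, 0, 0, 1, 0, 0, 0, 0, 1, 0, 0, 0, 0]
}}

```text
time_s: 6.7
position: [0.4741, -0.1657, 0.0668]
eef_rot: [-0.0, 0.72, 0.694, -0.0]
ft_force: [0.3, -0.3, 0.6]
gripper_width: 0.0036
grasp_force: 0.0
```

```bash
cat > arc.py <<'E'
import numpy as np
# rod arc rows: q0->q1 in n steps, tool y ~ incubator x (yaw diff small), tool z down
from h import *
q=np.linspace(.27,1.1,9); x=-.02-.09*np.cos(q); z=.055+.09*np.sin(q)
for a,b in zip(np.diff(x),np.diff(z)): print([1,round(.00,2),round(a/.03,2),round(-b/.03,2),0],end=",")
print(x[-1]-x[0],z[-1]-z[0])
E
python3 arc.py
```

```text
[1, 0.0, np.float64(0.1), np.float64(-0.3), 0],[1, 0.0, np.float64(0.13), np.float64(-0.28), 0],[1, 0.0, np.float64(0.16), np.float64(-0.27), 0],[1, 0.0, np.float64(0.18), np.float64(-0.25), 0],[1, 0.0, np.float64(0.21), np.float64(-0.23), 0],[1, 0.0, np.float64(0.23), np.float64(-0.21), 0],[1, 0.0, np.float64(0.25), np.float64(-0.18), 0],[1, 0.0, np.float64(0.27), np.float64(-0.16), 0],0.045915729744628195 0.05620283310353437
```

The fingers shut without holding the peg, so I'll look again.

```bash
sed -i 's#pics/w1.png#pics/w2.png#' d.py
cat >> d.py <<'E'
print(robot.state()["position"],robot.state()["gripper_width"])
s=P["scene"]["pixels"][180:290,240:400]; w=cv2.resize(P["wrist"]["pixels"],(480,300))
cv2.imwrite("pics/w2.png",np.vstack([w,cv2.resize(s,(480,300))[:, :480]]))
E
python3 d.py | tail -22
```

```text
rod_grip wrist [([323.4, 232.8], 0.73)]
rod_grip scene [([319.2, 223.2], 0.78)]
rod_grip top []
0.075 [ 0.4734 -0.1674  0.075 ]
0.08 [ 0.4735 -0.1653  0.08  ]
0.085 [ 0.4736 -0.1632  0.085 ]
rod_tip wrist []
rod_tip scene [([311.3, 248.0], 0.64), ([320.8, 223.7], 0.38)]
rod_tip top [([360.5, 264.8], 0.52)]
hood_handle wrist []
hood_handle scene [([410.7, 170.3], 0.9)]
hood_handle top [([437.2, 138.3], 0.91)]
socket wrist []
socket scene [([386.7, 174.9], 0.63)]
socket top [([373.9, 135.1], 0.94), ([397.0, 194.8], 0.38)]
{'incubator': [443.1, 370.6], 'rod_grip': [325.3, 235.7], 'rod_tip': [200.9, 355.1], 'hood_handle': [-20816.2, -35875.5]}
[ 0.47417462 -0.16567966  0.06679812] 0.0004135038022626891
```

View pics/w2.png

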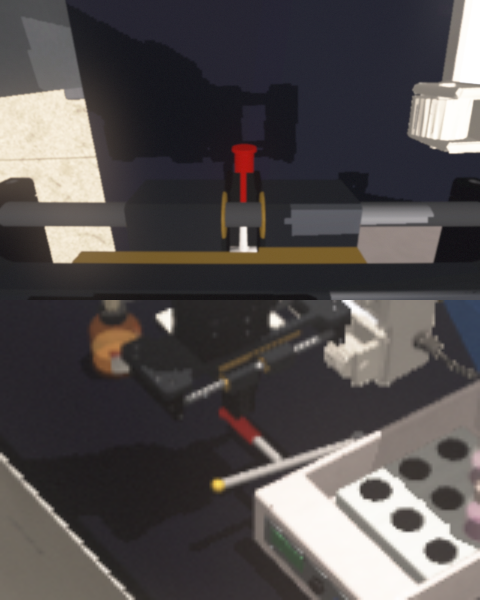

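The wrist view shows the red collar at (245,155), with the fingers shut over the grip rather than round it. In the scene crop the rod hasn't moved: the tip is still at full-frame (312.7,247.8). I'll check the projections against the picture.

```bash
cat > e.py <<'E'
from fit import *
P={n:shot(n) for n in("scene","wrist")}; s=robot.state(); print(s["position"],s["gripper_width"])
t=np.array(s["position"]); im=[]
v=[.5738,-.3351,-.0447,.27,1.141]; g=model(v)["rod_grip"]; tip=model(v)["rod_tip"]
M=R.from_euler("z",v[2]).as_matrix(); a=g+M@[0,-.023,0]; b=g+M@[0,.025,0]
for n,(x0,x1,y0,y1) in {"scene":(290,370,195,255),"wrist":(240,400,150,270)}.items():
    p=P[n]; k=560//(x1-x0); c=cv2.resize(p["pixels"][y0:y1,x0:x1],None,fx=k,fy=k,interpolation=cv2.INTER_NEAREST)
    for X,col in ((t,(0,255,0)),(t+[0,0,.02],(0,255,0)),(a,(255,255,0)),(b,(255,255,0)),(tip,(255,0,255))):
        u=proj(p,X); print(n,X.round(3),u.round(1)); cv2.drawMarker(c,tuple(int(q) for q in ((u+.5)-[x0,y0])*k),col,0,12,1)
    im.append(c[:,:480])
h=im[0].shape[0]; cv2.imwrite("pics/e1.png",cv2.resize(np.hstack([im[0],cv2.resize(im[1],(480,h))]),(800,350)))
E
python3 e.py
```

```text
[ 0.47417334 -0.16570461  0.06678923] 0.0007548786086005471
scene [ 0.474 -0.166  0.067] [319.7 227.4]
scene [ 0.474 -0.166  0.087] [319.7 222.5]
scene [ 0.473 -0.19   0.079] [325. 230.]
scene [ 0.476 -0.143  0.079] [315.  219.1]
scene [ 0.404 -0.227  0.098] [312.2 246.2]
wrist [ 0.474 -0.166  0.067] [324.6 224.5]
wrist [ 0.474 -0.166  0.087] [324.7 238.5]
wrist [ 0.473 -0.19   0.079] [324.9 273.5]
wrist [ 0.476 -0.143  0.079] [325.7 191.7]
wrist [ 0.404 -0.227  0.098] [200.9 355.1]
```

View pics/e1.png

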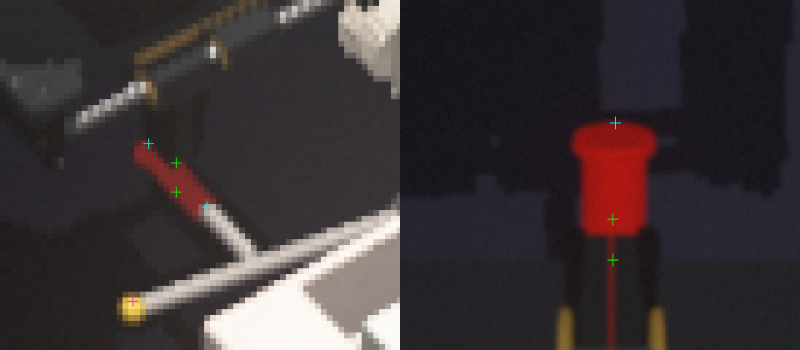

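In the scene crop the grip is fully visible in front of the fingers. In the wrist crop the finger ends cover it at about row 230, so the real finger ends sit higher than I assumed. I'll open part way, go about 22 mm lower and close again.

Emit:
{"name": "servo_tool", "arguments": {
  "series": [-0.2, 0, 0, 0, 0, -0.2, 0, 0, 0, 0, -0.2, 0, 0, 0, 0, -0.2, 0, 0, 0, 0, -0.2, 0, 0, 0, 0, -0.2, 0, 0, 0, 0, -0.2, 0, 0, 0, 0, -0.2, 0, 0, 0, 0]
}}

```text
time_s: 8.22
position: [0.4742, -0.1657, 0.0668]
eef_rot: [-0.0, 0.72, 0.694, 0.0]
ft_force: [0.1, -0.0, -0.5]
gripper_width: 0.0458
grasp_force: 0.0
```

Emit:
{"name": "servo_tool", "arguments": {
  "series": [-0.2, 0, 0, 0.25, 0, -0.2, 0, 0, 0.25, 0, -0.2, 0, 0, 0.23, 0, -0.2, 0, 0, 0, 0, 1, 0, 0, 0, 0, 1, 0, 0, 0, 0, 1, 0, 0, 0, 0, 1, 0, 0, 0, 0],
  "squeeze": 15
}}

```text
time_s: 8.88
position: [0.4744, -0.1658, 0.0451]
eef_rot: [0.0, 0.72, 0.694, 0.0]
ft_force: [-0.4, 0.7, 0.0]
gripper_width: 0.0332
grasp_force: 0.0
```

Emit:
{"name": "servo_tool", "arguments": {
  "series": [1, 0, 0, 0, 0, 1, 0, 0, 0, 0, 1, 0, 0, 0, 0, 1, 0, 0, 0, 0]
}}

```text
time_s: 9.22
position: [0.4749, -0.1657, 0.0451]
eef_rot: [0.001, 0.72, 0.694, 0.0]
ft_force: [1.6, 0.1, -1.0]
gripper_width: 0.0134
grasp_force: 15.0
```

The peg is gripped (13.4 mm, 15 N). I'll swing along the arc and watch the force.

Emit:
{"name": "servo_tool", "arguments": {
  "series": [1, 0, 0.1, -0.3, 0, 1, 0, 0.13, -0.28, 0, 1, 0, 0.16, -0.27, 0, 1, 0, 0, 0, 0]
}}

```text
time_s: 9.55
position: [0.4852, -0.166, 0.0718]
eef_rot: [-0.001, 0.72, 0.694, -0.0]
ft_force: [-3.8, 1.2, 2.6]
gripper_width: 0.013
grasp_force: 15.0
```

Emit:
{"name": "servo_tool", "arguments": {
  "series": [1, 0, 0.11, -0.28, 0, 1, 0, 0.18, -0.22, 0, 1, 0, 0.2, -0.2, 0, 1, 0, 0.22, -0.18, 0, 1, 0, 0.23, -0.16, 0, 1, 0, 0.25, -0.14, 0, 1, 0, 0, 0, 0]
}}

```text
time_s: 10.13
position: [0.5218, -0.1674, 0.1083]
eef_rot: [-0.001, 0.72, 0.694, 0.0]
ft_force: [-7.3, 1.6, 16.0]
gripper_width: 0.011
grasp_force: 17.2
```

Emit:
{"name": "servo_tool", "arguments": {
  "series": [1, 0, -0.04, -0.1, 0, 1, 0, 0, 0, 0]
}}

```text
time_s: 10.3
position: [0.5216, -0.1675, 0.1106]
eef_rot: [0.001, 0.72, 0.694, 0.001]
ft_force: [-3.3, 0.9, 9.2]
gripper_width: 0.0072
grasp_force: 12.6
```

The width fell from 13 to 7 mm, so the pads are slipping off over the top of the peg. The real finger ends are about 30 mm short of the reported TCP. The rod holds its own position, so I'll let go here and push it from the front with the back of the opened rear finger. First I'll check clearance to the lamp's rollers.

```bash
cat > f.py <<'E'
from h import *
p=shot("top")
for c,zs in (((305,172),(.05,.08,.1)),((328.3,172),(.05,.08,.1)),((305,153),(.19,.15,.17)),((328.3,153),(.19,.17,.15))):
    o,d=ray(p,c); print(c,[(o+d*(z-o[2])/d[2]).round(3).tolist() for z in zs])
s=shot("scene")
# lower roller and upper roller centres: scene crop (265,315),(272,220); top crop (228,240),(230,180)
for a,b in (((358.3,200),(316,165)),((360.7,168.3),(316.7,145))):
    print(tri([ray(s,a),ray(p,b)]))
for n,q in (("top",p),("scene",s)):
    q={k:v for k,v in q.items() if k!="_st"}
    for l in ("rod_tip","rod_grip"): print(n,l,[(np.round(r["centre"],1).tolist(),round(r["p"],2)) for r in robot.pinpoint(q,l)[:2]])
E
python3 f.py
```

```text
(305, 172) [[0.613, -0.109, 0.05], [0.606, -0.109, 0.08], [0.602, -0.109, 0.1]]
(328.3, 172) [[0.613, -0.162, 0.05], [0.607, -0.161, 0.08], [0.602, -0.16, 0.1]]
(305, 153) [[0.62, -0.11, 0.19], [0.631, -0.109, 0.15], [0.626, -0.109, 0.17]]
(328.3, 153) [[0.62, -0.156, 0.19], [0.626, -0.157, 0.17], [0.631, -0.158, 0.15]]
(array([ 0.63307537, -0.13584288,  0.05099245]), [np.float64(0.0038834414317157687), np.float64(0.0038834414317155622)])
(array([ 0.64225813, -0.13287692,  0.16914525]), [np.float64(0.0006727673415606039), np.float64(0.0006727673415603745)])
top rod_tip [([372.1, 221.2], 0.59)]
top rod_grip []
scene rod_tip [([340.7, 205.1], 0.52)]
scene rod_grip []
```

Emit:
{"name": "servo_tool", "arguments": {
  "series": [-1, 0, 0, 0, 0, -1, 0, 0, 0, 0, -1, 0, 0, 0, 0, -1, 0, 0, 0, 0, -1, 0, 0, 0, 0, -1, 0, 0, 0, 0, -1, 0, 0, -0.3, 0, -1, 0, 0, -0.6, 0]
}}

```text
time_s: 11.27
position: [0.5188, -0.1669, 0.1347]
eef_rot: [-0.002, 0.72, 0.694, -0.001]
ft_force: [0.2, -0.2, 0.4]
gripper_width: 0.0524
grasp_force: 0.0
```

```bash
sed -i 's/round(-dy\/n\/5,2)/round(float(-dy\/n\/5),2)/' plan.py; python3 plan.py "[(-1,.5,-.16,.2,-12),(-1,.46,-.117,.2,-90),(-1,.46,-.117,.085,-90)]"; python3 -c "
from h import *; print(robot.state()['qpos'].round(2), robot.state()['gripper_width'])"
```

```text
at [ 0.5188 -0.1669  0.1347] -2.1 tilt [ 0.    -0.005 -1.   ]
[-1, 0.07, -0.21, -0.73, 0.66, -1, 0.06, -0.22, -0.73, 0.66, -1, 0.04, -0.22, -0.73, 0.66, -1, 0.07, -0.1, 0.0, 0.97, -1, 0.06, -0.11, 0.0, 0.97, -1, 0.05, -0.11, 0.0, 0.97, -1, 0.04, -0.11, 0.0, 0.97, -1, 0.03, -0.12, 0.0, 0.97]
[-1, 0.02, -0.12, 0.0, 0.97, -1, 0.01, -0.12, 0.0, 0.97, -1, 0.0, -0.12, 0.0, 0.97, -1, -0.01, -0.12, 0.0, 0.97, -1, -0.02, -0.12, 0.0, 0.97, -1, -0.03, -0.12, 0.0, 0.97, -1, -0.04, -0.12, 0.0, 0.97, -1, -0.05, -0.11, 0.0, 0.97]
[-1, -0.06, -0.11, 0.0, 0.97, -1, -0.07, -0.1, 0.0, 0.97, -1, -0.08, -0.1, 0.0, 0.97, -1, 0.0, 0.0, 0.96, -0.0, -1, 0.0, 0.0, 0.96, -0.0, -1, 0.0, 0.0, 0.96, -0.0, -1, 0.0, 0.0, 0.96, -0.0]
[-0.25  0.36  0.61  1.93 -0.25  0.93  0.45] 0.052426229528326394
```

Emit:
{"name": "servo_tool", "arguments": {
  "series": [-1, 0.07, -0.21, -0.73, 0.66, -1, 0.06, -0.22, -0.73, 0.66, -1, 0.04, -0.22, -0.73, 0.66, -1, 0.07, -0.1, 0, 0.97, -1, 0.06, -0.11, 0, 0.97, -1, 0.05, -0.11, 0, 0.97, -1, 0.04, -0.11, 0, 0.97, -1, 0.03, -0.12, 0, 0.97]
}}

```text
time_s: 11.93
position: [0.4887, -0.1473, 0.2021]
eef_rot: [0.0, 0.893, 0.45, 0.0]
ft_force: [1.0, 0.0, 0.3]
gripper_width: 0.0869
grasp_force: 0.0
```

Emit:
{"name": "servo_tool", "arguments": {
  "series": [-1, 0.02, -0.12, 0, 0.97, -1, 0.01, -0.12, 0, 0.97, -1, 0, -0.12, 0, 0.97, -1, -0.01, -0.12, 0, 0.97, -1, -0.02, -0.12, 0, 0.97, -1, -0.03, -0.12, 0, 0.97, -1, -0.04, -0.12, 0, 0.97, -1, -0.05, -0.11, 0, 0.97]
}}

```text
time_s: 12.6
position: [0.4684, -0.1262, 0.2021]
eef_rot: [-0.0, 0.992, 0.128, 0.0]
ft_force: [0.4, -0.5, 0.2]
gripper_width: 0.0873
grasp_force: 0.0
```

Emit:
{"name": "servo_tool", "arguments": {
  "series": [-1, -0.06, -0.11, 0, 0.97, -1, -0.07, -0.1, 0, 0.97, -1, -0.08, -0.1, 0, 0.97, -1, 0, 0, 0, 0]
}}

```text
time_s: 12.93
position: [0.4603, -0.1178, 0.2019]
eef_rot: [-0.0, 1.0, 0.003, 0.0]
ft_force: [-0.2, -0.5, -0.8]
gripper_width: 0.0869
grasp_force: 0.0
```

```bash
cat > g.py <<'E'
from fit import *
P={n:shot(n) for n in("wrist","scene","top")}; s=robot.state(); print(s["position"],s["qpos"].round(2))
for l in ("rod_grip","rod_tip","socket","hood_handle"):
    rs=[]
    for n,p in P.items():
        r=robot.pinpoint({k:v for k,v in p.items() if k!="_st"},l)
        if r and r[0]["p"]>.45: rs.append(ray(p,r[0]["centre"])); print(l,n,np.round(r[0]["centre"],1),round(r[0]["p"],2))
    if len(rs)>1: X,e=tri(rs); print("   ",X.round(4),np.round(e,4))
v=[.5738,-.3351,-.0447,1.08,1.141]; print({k:(a.round(3),proj(P["wrist"],a).round(1).tolist()) for k,a in model(v).items()})
E
python3 g.py; python3 -c "
from h import *
c=lambda n,y0,y1,x0,x1:cv2.resize(robot.read_camera(n)['pixels'][y0:y1,x0:x1],(400,300))
cv2.imwrite('pics/g1.png',np.hstack([c('wrist',0,400,0,640),c('scene',130,265,260,440)]))"
```

```text
[ 0.4608696  -0.11822618  0.20186689] [-0.66  0.17  0.94  2.02 -0.16  1.03 -1.21]
rod_grip wrist [395.8 114.7] 0.69
rod_grip scene [332.2 204.8] 0.57
    [ 0.5166 -0.1688  0.1315] [0.0022 0.0022]
rod_tip wrist [521.5 185.1] 0.92
rod_tip scene [339.4 204.4] 0.74
    [ 0.4859 -0.2301  0.2016] [0.0012 0.0012]
socket scene [386.2 175.5] 0.57
socket top [369.1 139.8] 0.74
    [ 0.6395 -0.2336  0.2166] [0.0005 0.0005]
hood_handle scene [412.1 172.4] 0.9
hood_handle top [436.2 139.3] 0.7
    [ 0.6129 -0.3352  0.3136] [0.0012 0.0012]
{'incubator': (array([ 0.574, -0.335,  0.   ]), [532.6, 53.2]), 'rod_grip': (array([ 0.519, -0.169,  0.134]), [395.7, 114.5]), 'rod_tip': (array([ 0.483, -0.231,  0.196]), [518.6, 185.9]), 'hood_handle': (array([ 0.612, -0.337,  0.314]), [1348.2, -248.9])}
```

View pics/g1.png

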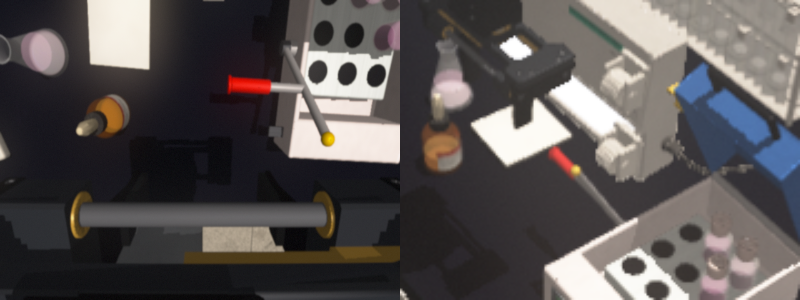

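The fit with the rod at q = 1.08 matches the wrist view: it predicts the red grip at (395.7,114.5) and the network found (395.8,114.7). The dropper and flask are untouched. I'll lower the right-hand finger in front of the grip and push it back.

Emit:
{"name": "servo_tool", "arguments": {
  "series": [-1, 0, 0, 0.97, 0, -1, 0, 0, 0.97, 0, -1, 0, 0, 0.97, 0, -1, 0, 0, 0.97, 0, -1, 0.4, 0, 0, 0, -1, 0.4, 0, 0, 0, -1, 0.4, 0, 0, 0, -1, 0.4, 0, 0, 0]
}}

```text
time_s: 14.45
position: [0.5085, -0.1178, 0.0847]
eef_rot: [-0.0, 1.0, 0.003, -0.001]
ft_force: [-3.0, 1.0, 2.0]
gripper_width: 0.0869
grasp_force: 1.3
```

Emit:
{"name": "servo_tool", "arguments": {
  "series": [-1, 0.2, 0, 0, 0, -1, 0.2, 0, 0, 0, -1, 0.2, 0, 0, 0, -1, 0.2, 0, 0, 0]
}}

```text
time_s: 14.78
position: [0.5326, -0.1177, 0.0851]
eef_rot: [-0.0, 1.0, 0.003, -0.0]
ft_force: [-1.3, 0.1, 1.1]
gripper_width: 0.0869
grasp_force: 0.6
```

Emit:
{"name": "servo_tool", "arguments": {
  "series": [-1, 0.2, 0, 0, 0, -1, 0.2, 0, 0, 0, -1, 0.2, 0, 0, 0, -1, 0.2, 0, 0, 0, -1, 0.1, 0, 0, 0]
}}

```text
time_s: 15.2
position: [0.5606, -0.1173, 0.085]
eef_rot: [0.0, 1.0, 0.004, 0.0]
ft_force: [-1.6, -0.4, 0.4]
gripper_width: 0.0869
grasp_force: 0.4
```

Emit:
{"name": "servo_tool", "arguments": {
  "series": [-1, 0.1, 0, 0, 0, -1, 0.1, 0, 0, 0]
}}

```text
time_s: 15.37
position: [0.5656, -0.1173, 0.0849]
eef_rot: [-0.0, 1.0, 0.003, -0.0]
ft_force: [-1.2, 0.0, -0.5]
gripper_width: 0.0872
grasp_force: 0.4
```

Emit:
{"name": "servo_tool", "arguments": {
  "series": [-1, 0.08, 0, 0, 0, -1, 0.08, 0, 0, 0]
}}

```text
time_s: 15.53
position: [0.5696, -0.1172, 0.0848]
eef_rot: [-0.0, 1.0, 0.003, -0.001]
ft_force: [-6.7, 0.3, 1.9]
gripper_width: 0.0867
grasp_force: 3.3
```

Emit:
{"name": "servo_tool", "arguments": {
  "series": [-1, 0.06, 0, 0, 0, -1, 0.06, 0, 0, 0]
}}

```text
time_s: 15.7
position: [0.5698, -0.1171, 0.0846]
eef_rot: [-0.002, 1.0, 0.002, -0.004]
ft_force: [-13.8, 2.4, 8.9]
gripper_width: 0.087
grasp_force: 7.0
```

The rod is at its stop: x stopped at 0.5698 as predicted and the force rose to 14 N. I'll back off, rise and turn towards the handle.

Emit:
{"name": "servo_tool", "arguments": {
  "series": [-1, -0.6, 0, 0, 0, -1, -0.8, 0, 0, 0, -1, 0, 0, -0.97, 0, -1, 0, 0, -0.97, 0, -1, 0, 0, -0.97, 0, -1, 0, 0, -0.97, 0]
}}

```text
time_s: 16.2
position: [0.5323, -0.1177, 0.2031]
eef_rot: [-0.0, 1.0, 0.003, 0.001]
ft_force: [1.0, 0.2, 0.3]
gripper_width: 0.0869
grasp_force: 0.0
```

```bash
python3 g.py; python3 plan.py "[(-.3,.53,-.117,.36,-70),(-.3,.6125,-.336,.41,-2.5)]"
```

```text
[ 0.53415661 -0.11802913  0.20403907] [-0.57  0.33  0.9   1.87 -0.29  1.08 -1.12]
rod_grip wrist [402.7 119.2] 0.94
rod_grip scene [352.3 189. ] 0.81
    [ 0.5861 -0.1694  0.1501] [0.0033 0.0033]
rod_tip wrist [557.4 100.9] 0.93
rod_tip scene [379.4 181.6] 0.68
rod_tip top [373.3 158.4] 0.63
    [ 0.6054 -0.239   0.2142] [0.0048 0.0047 0.0032]
socket wrist [603.1  24.4] 0.61
socket scene [383.8 175.1] 0.66
socket top [373.5 139.3] 0.74
    [ 0.6338 -0.2382  0.2276] [0.0026 0.007  0.0044]
hood_handle scene [412.7 172.4] 0.6
hood_handle top [437.3 136.5] 0.8
    [ 0.6162 -0.3362  0.3134] [0.0006 0.0006]
{'incubator': (array([ 0.574, -0.335,  0.   ]), [521.1, 123.3]), 'rod_grip': (array([ 0.519, -0.169,  0.134]), [389.7, 209.4]), 'rod_tip': (array([ 0.483, -0.231,  0.196]), [499.7, 294.5]), 'hood_handle': (array([ 0.612, -0.337,  0.314]), [1214.6, 88.4])}
at [ 0.5319 -0.1177  0.2013] -89.6 tilt [-0.  0. -1.]
[-0.3, -0.01, -0.0, -0.88, -0.65, -0.3, -0.01, -0.0, -0.88, -0.65, -0.3, -0.01, -0.01, -0.88, -0.65, -0.3, -0.01, -0.01, -0.88, -0.65, -0.3, -0.01, -0.01, -0.88, -0.65, -0.3, -0.01, -0.01, -0.88, -0.65, -0.3, 0.01, 0.56, -0.12, -0.96, -0.3, -0.04, 0.56, -0.12, -0.96]
[-0.3, -0.09, 0.55, -0.12, -0.96, -0.3, -0.13, 0.54, -0.12, -0.96, -0.3, -0.18, 0.53, -0.12, -0.96, -0.3, -0.22, 0.51, -0.12, -0.96, -0.3, -0.26, 0.49, -0.12, -0.96, -0.3, -0.3, 0.47, -0.12, -0.96, -0.3, -0.34, 0.44, -0.12, -0.96, -0.3, -0.38, 0.41, -0.12, -0.96]
[-0.3, -0.41, 0.38, -0.12, -0.96, -0.3, -0.44, 0.34, -0.12, -0.96, -0.3, -0.47, 0.3, -0.12, -0.96, -0.3, -0.49, 0.26, -0.12, -0.96]
```

Emit:
{"name": "servo_tool", "arguments": {
  "series": [-0.3, 0, 0, -0.88, -0.65, -0.3, 0, 0, -0.88, -0.65, -0.3, 0, 0, -0.88, -0.65, -0.3, 0, 0, -0.88, -0.65, -0.3, 0, 0, -0.88, -0.65, -0.3, 0, 0, -0.88, -0.65, -0.3, 0.01, 0.56, -0.12, -0.96, -0.3, -0.04, 0.56, -0.12, -0.96]
}}

```text
time_s: 17.62
position: [0.545, -0.1487, 0.369]
eef_rot: [0.0, 0.966, 0.258, 0.002]
ft_force: [0.2, 0.2, -0.2]
gripper_width: 0.0571
grasp_force: 0.0
```

Emit:
{"name": "servo_tool", "arguments": {
  "series": [-0.3, -0.09, 0.55, -0.12, -0.96, -0.3, -0.13, 0.54, -0.12, -0.96, -0.3, -0.18, 0.53, -0.12, -0.96, -0.3, -0.22, 0.51, -0.12, -0.96, -0.3, -0.26, 0.49, -0.12, -0.96, -0.3, -0.3, 0.47, -0.12, -0.96, -0.3, -0.34, 0.44, -0.12, -0.96, -0.3, -0.38, 0.41, -0.12, -0.96]
}}

```text
time_s: 18.28
position: [0.5911, -0.275, 0.3957]
eef_rot: [-0.0, 0.828, 0.56, -0.0]
ft_force: [-0.3, 0.6, 0.8]
gripper_width: 0.0567
grasp_force: 0.0
```

Emit:
{"name": "servo_tool", "arguments": {
  "series": [-0.3, -0.41, 0.38, -0.12, -0.96, -0.3, -0.44, 0.34, -0.12, -0.96, -0.3, -0.47, 0.3, -0.12, -0.96, -0.3, -0.49, 0.26, -0.12, -0.96, -0.3, 0, 0, 0, 0]
}}

```text
time_s: 18.7
position: [0.6137, -0.3406, 0.4098]
eef_rot: [0.001, 0.726, 0.688, -0.001]
ft_force: [-0.9, -0.5, 0.1]
gripper_width: 0.0565
grasp_force: 0.0
```

```bash
sed -i 's/1.08,1.141\]/1.857,1.141]/' g.py
cat >> g.py <<'E'
cv2.imwrite("pics/k1.png",P["wrist"]["pixels"])
E
python3 g.py
```

```text
[ 0.61399388 -0.33644379  0.40985548] [ 0.05  0.48  0.68  1.14 -0.3   1.62  0.61]
rod_grip wrist [294.2  10.5] 0.7
rod_grip scene [351.8 190.3] 0.83
rod_grip top [334.5 173.5] 0.91
    [ 0.5859 -0.1713  0.1453] [0.0047 0.0055 0.0028]
rod_tip wrist [308.2  64.3] 0.67
rod_tip scene [378.7 180.4] 0.85
rod_tip top [371.7 156.2] 0.6
    [ 0.6047 -0.2397  0.2231] [0.0025 0.0014 0.0025]
socket wrist [343.   59.6] 0.79
socket scene [387.2 173.7] 0.65
socket top [372.2 138.9] 0.63
    [ 0.6377 -0.2383  0.2272] [0.0005 0.0008 0.0008]
hood_handle wrist [325.3 181.5] 0.68
hood_handle scene [413.6 172.8] 0.58
    [ 0.6145 -0.3397  0.3153] [0. 0.]
{'incubator': (array([ 0.574, -0.335,  0.   ]), [300.4, 132.8]), 'rod_grip': (array([ 0.586, -0.173,  0.141]), [293.7, 8.0]), 'rod_tip': (array([ 0.603, -0.236,  0.208]), [309.2, 60.3]), 'hood_handle': (array([ 0.612, -0.337,  0.314]), [322.5, 178.0])}
```

View pics/k1.png

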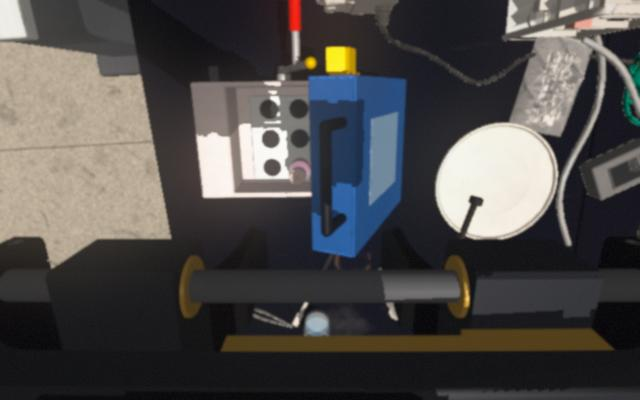

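The wrist view shows the handle bar from (325,125) to (328,232) with its middle at (326,178). The rod tip is at (310,62), just in front of the yellow socket at (341,60). The handle measures (0.6145, -0.338, 0.315). I'll go down with the fingers either side of it and close.

Emit:
{"name": "servo_tool", "arguments": {
  "series": [-0.3, 0, 0.01, 0.95, 0, -0.3, 0, 0, 0.95, 0, -0.3, 0, 0, 0.95, 0, -0.3, 0, 0, 0.95, 0, -0.3, 0, 0, 0.77, 0, 1, 0, 0, 0, 0, 1, 0, 0, 0, 0, 1, 0, 0, 0, 0],
  "squeeze": 15
}}

```text
time_s: 20.12
position: [0.6151, -0.3377, 0.2751]
eef_rot: [0.001, 0.725, 0.689, 0.0]
ft_force: [0.9, 0.0, 1.1]
gripper_width: 0.0437
grasp_force: 0.0
```

Emit:
{"name": "servo_tool", "arguments": {
  "series": [1, 0, 0, 0, 0, 1, 0, 0, 0, 0, 1, 0, 0, 0, 0, 1, 0, 0, 0, 0, 1, 0, 0, 0, 0]
}}

```text
time_s: 20.53
position: [0.6145, -0.3371, 0.2737]
eef_rot: [0.0, 0.725, 0.689, 0.0]
ft_force: [0.1, -0.3, 0.0]
gripper_width: 0.0111
grasp_force: 0.3
```

Emit:
{"name": "servo_tool", "arguments": {
  "series": [1, 0, 0, 0, 0, 1, 0, 0, 0, 0]
}}

```text
time_s: 20.7
position: [0.6145, -0.337, 0.2736]
eef_rot: [0.0, 0.725, 0.689, 0.0]
ft_force: [-0.6, -0.3, 1.7]
gripper_width: 0.0093
grasp_force: 15.0
```

Run:
```python
import numpy as np
q=np.linspace(1.15,.87,9); x=105-236*np.cos(q)+35*np.sin(q); z=85+236*np.sin(q)+35*np.cos(q)
for i in range(8): print(q[i+1].round(3), (np.diff(x)[i]/30).round(2), (-np.diff(z)[i]/30).round(2), (x[i+1]-x[0]).round(1),(z[i+1]-z[0]).round(1))
```

```text
1.115 -0.27 0.08 -8.0 -2.4
1.08 -0.26 0.09 -15.9 -5.1
1.045 -0.26 0.1 -23.7 -8.0
1.01 -0.26 0.11 -31.4 -11.2
0.975 -0.25 0.12 -39.0 -14.7
0.94 -0.25 0.13 -46.5 -18.5
0.905 -0.24 0.13 -53.8 -22.5
0.87 -0.24 0.14 -61.0 -26.8
```

The handle is gripped (9.3 mm, 15 N). Now I'll draw it down along its arc.

Emit:
{"name": "servo_tool", "arguments": {
  "series": [1, 0, -0.14, 0.04, 0, 1, 0, -0.14, 0.04, 0, 1, 0, -0.13, 0.04, 0, 1, 0, -0.13, 0.05, 0, 1, 0, -0.13, 0.05, 0, 1, 0, -0.13, 0.05, 0]
}}

```text
time_s: 21.2
position: [0.5898, -0.336, 0.2649]
eef_rot: [0.0, 0.725, 0.689, -0.0]
ft_force: [1.0, -0.5, 1.3]
gripper_width: 0.0094
grasp_force: 15.0
```

Emit:
{"name": "servo_tool", "arguments": {
  "series": [1, 0, -0.13, 0.06, 0, 1, 0, -0.13, 0.06, 0, 1, 0, -0.13, 0.06, 0, 1, 0, -0.13, 0.06, 0]
}}

```text
time_s: 21.53
position: [0.5743, -0.3352, 0.2577]
eef_rot: [0.0, 0.725, 0.689, -0.0]
ft_force: [-0.1, -2.2, 0.5]
gripper_width: 0.0092
grasp_force: 15.0
```

Emit:
{"name": "servo_tool", "arguments": {
  "series": [1, 0, -0.13, 0.07, 0, 1, 0, -0.12, 0.06, 0, 1, 0, -0.12, 0.07, 0, 1, 0, -0.12, 0.06, 0]
}}

```text
time_s: 21.87
position: [0.5597, -0.3345, 0.2498]
eef_rot: [0.0, 0.725, 0.689, -0.0]
ft_force: [0.1, -2.9, -1.0]
gripper_width: 0.0095
grasp_force: 15.0
```

Emit:
{"name": "servo_tool", "arguments": {
  "series": [1, 0, -0.06, 0.03, 0, 1, 0, -0.06, 0.04, 0]
}}

```text
time_s: 22.03
position: [0.5576, -0.3345, 0.2485]
eef_rot: [0.002, 0.725, 0.689, 0.001]
ft_force: [4.2, -3.3, 3.4]
gripper_width: 0.0095
grasp_force: 15.0
```

```bash
python3 g.py | head -14; python3 -c "
from h import *
c=lambda n,y0,y1,x0,x1:cv2.resize(robot.read_camera(n)['pixels'][y0:y1,x0:x1],(400,400),interpolation=cv2.INTER_CUBIC)
cv2.imwrite('pics/m1.png',np.hstack([c('wrist',0,200,220,420),c('scene',130,230,330,430)]))"
```

```text
[ 0.55761669 -0.33448375  0.24858161] [ 0.01  0.44  0.67  1.56 -0.28  1.24  0.67]
rod_grip scene [353.8 188.6] 0.66
rod_grip top [373.5 160.6] 0.6
    [ 0.5706 -0.2278  0.2187] [0.0294 0.0294]
rod_tip scene [376.4 181. ] 0.82
rod_tip top [372.3 160.6] 0.87
    [ 0.5979 -0.2389  0.2237] [0.0012 0.0012]
socket wrist [387.9  46. ] 0.76
socket top [370.1 159.1] 0.59
    [ 0.6018 -0.2361  0.2117] [0.001 0.001]
hood_handle wrist [322.8 261.6] 0.98
hood_handle scene [393.4 190.1] 0.62
hood_handle top [431.9 175.4] 0.79
    [ 0.5562 -0.3348  0.2898] [0.0018 0.0021 0.0036]
```

Emit:
{"name": "servo_tool", "arguments": {
  "series": [1, 0, -0.05, 0.04, 0, 1, 0, -0.05, 0.04, 0, 1, 0, 0, 0, 0]
}}

```text
time_s: 23.13
position: [0.557, -0.3345, 0.248]
eef_rot: [0.004, 0.724, 0.689, 0.002]
ft_force: [6.4, -3.6, 4.6]
gripper_width: 0.0094
grasp_force: 15.0
```

```bash
python3 -c "
from h import *
c=lambda n,y0,y1,x0,x1:cv2.resize(robot.read_camera(n)['pixels'][y0:y1,x0:x1],(400,400),interpolation=cv2.INTER_CUBIC)
cv2.imwrite('pics/m1.png',np.hstack([c('wrist',0,160,300,460),c('scene',140,220,340,420)]))"
```

```text
(no output)
```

View pics/m1.png

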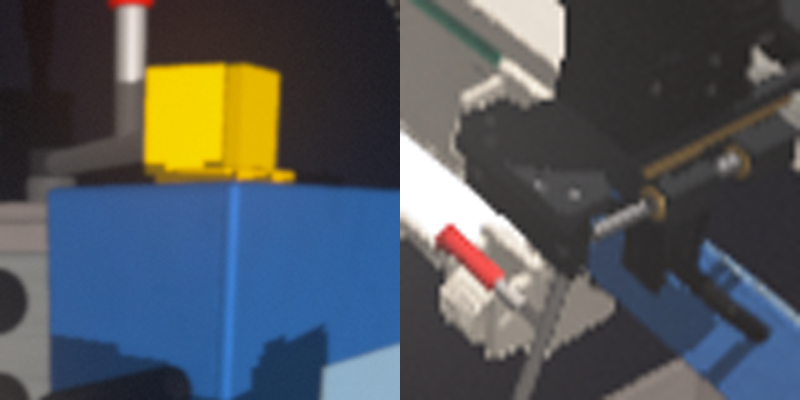

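The wrist crop shows the rod running in under the yellow shoe, with its ball hidden inside. The force rose at the expected seating angle. I'll ease the press, open and rise clear.

Emit:
{"name": "servo_tool", "arguments": {
  "series": [1, 0, 0.05, -0.04, 0, 1, 0, 0.04, -0.03, 0, 1, 0, 0, 0, 0],
  "squeeze": 5
}}

```text
time_s: 23.48
position: [0.5575, -0.3343, 0.2484]
eef_rot: [0.001, 0.725, 0.689, 0.0]
ft_force: [3.1, -3.6, 1.6]
gripper_width: 0.0096
grasp_force: 5.0
```

Emit:
{"name": "servo_tool", "arguments": {
  "series": [-0.3, 0, 0, 0, 0, -0.3, 0, 0, 0, 0, -0.3, 0, 0, 0, 0, -0.3, 0, 0, 0, 0, -0.3, 0, 0, 0, 0, -0.3, 0, 0, 0, 0, -0.3, 0, 0, 0, 0]
}}

```text
time_s: 24.07
position: [0.556, -0.3338, 0.2475]
eef_rot: [-0.0, 0.725, 0.689, -0.0]
ft_force: [0.2, -0.2, -0.5]
gripper_width: 0.0485
grasp_force: 0.0
```

Emit:
{"name": "servo_tool", "arguments": {
  "series": [-0.3, 0, 0, -0.3, 0, -0.3, 0, 0, -0.5, 0, -0.3, 0, 0, -0.8, 0, -0.3, 0, 0, -0.95, 0, -0.3, 0, 0, -0.95, 0, -0.3, 0, 0, -0.95, 0, -0.3, 0, 0, 0, 0]
}}

```text
time_s: 24.65
position: [0.5578, -0.336, 0.3885]
eef_rot: [0.005, 0.725, 0.689, 0.002]
ft_force: [0.4, 0.4, 1.3]
gripper_width: 0.0564
grasp_force: 0.0
```

```bash
cat >> g.py <<'E'
v[4]=.87;v[3]=1.83; print({k:(a.round(4),proj(P["wrist"],a).round(1)) for k,a in model(v).items()})
E
python3 g.py; python3 g.py | grep -A4 hood_h
```

```text
[ 0.55605386 -0.33396308  0.3813364 ] [ 0.01  0.38  0.7   1.34 -0.24  1.51  0.63]
rod_grip wrist [341.4   4.9] 0.77
rod_grip scene [350.  190.5] 0.56
rod_grip top [335.1 174.3] 0.93
    [ 0.5841 -0.1701  0.1459] [0.0049 0.0082 0.0033]
rod_tip scene [375.1 180.6] 0.8
rod_tip top [371.9 158.8] 0.86
    [ 0.5989 -0.2367  0.2241] [0.0015 0.0015]
socket wrist [361.5  59.9] 0.84
socket scene [373.8 182.7] 0.77
socket top [370.7 158. ] 0.92
    [ 0.6004 -0.2353  0.2155] [0.0014 0.0044 0.0036]
hood_handle wrist [321.4 180.3] 0.69
hood_handle scene [391.7 189.9] 0.66
hood_handle top [431.3 169.3] 0.59
    [ 0.5593 -0.3326  0.2898] [0.0039 0.003  0.0058]
{'incubator': (array([ 0.574, -0.335,  0.   ]), [331.5, 134.7]), 'rod_grip': (array([ 0.586, -0.173,  0.141]), [340.1, 4.8]), 'rod_tip': (array([ 0.603, -0.236,  0.208]), [363.5, 59.9]), 'hood_handle': (array([ 0.612, -0.337,  0.314]), [393.3, 186.4])}
{'incubator': (array([ 0.5738, -0.3351,  0.    ]), array([331.5, 134.7])), 'rod_grip': (array([ 0.5841, -0.1724,  0.142 ]), array([338.1,   4.7])), 'rod_tip': (array([ 0.5993, -0.2361,  0.2097]), array([359.4,  59.9])), 'hood_handle': (array([ 0.5534, -0.3342,  0.288 ]), array([317.8, 178.7]))}
hood_handle wrist [323.5 188.1] 0.91
hood_handle scene [391.6 188.8] 0.57
hood_handle top [432.6 172.7] 0.83
    [ 0.556  -0.3335  0.2945] [0.0027 0.0016 0.0026]
{'incubator': (array([ 0.574, -0.335,  0.   ]), [335.1, 137.8]), 'rod_grip': (array([ 0.586, -0.173,  0.141]), [344.2, 6.6]), 'rod_tip': (array([ 0.603, -0.236,  0.208]), [367.8, 62.5]), 'hood_handle': (array([ 0.612, -0.337,  0.314]), [398.3, 192.1])}
{'incubator': (array([ 0.5738, -0.3351,  0.    ]), array([335.1, 137.8])), 'rod_grip': (array([ 0.5841, -0.1724,  0.142 ]), array([342.1,   6.5])), 'rod_tip': (array([ 0.5993, -0.2361,  0.2097]), array([363.7,  62.4])), 'hood_handle': (array([ 0.5534, -0.3342,  0.288 ]), array([320.9, 183.7]))}
```

```bash
python3 -c "
from cell import robot; print(robot.close_job())"
```

```text
the job is handed in; nothing more can be done
None
```

The job is handed in: the rod was pushed to its stop, the hood stayed put at its seated angle with the yellow socket on the rod's tip and the arm clear, and I kept clear of the dropper bottle and flask.

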